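Find the fuller pod carton by its weight and put it on the board

ROBOT

A 6-joint arm with a two-finger parallel gripper is mounted at the origin on a cart in front of the work surface, level with it; the furniture and walls round the work are solid. World frame = base frame: x ahead of the robot, y to its left, z up, the work surface at z = 0. Lengths are in m, angles in rad, forces in N, time in s.
With the tool pointing down it reaches from about 0.35 to 0.85 m from the base axis. Payload 8.1 kg.
Tool frame: the origin (TCP) lies at the very end of the fingers, on their centre line; the grasp point (between the pads) lies robot.grip_point_offset behind it (robot.grip_point_offset is the distance from the TCP to the grasp point, in m); z points along the fingers, y is the line along which they close (so a half turn about z gives the same grasp; the last joint's range is limited). The gripper opens to 93 mm and grips with 3 to 60 N. Pads are 15 mm wide; open, the fingers measure 128 mm over their backs; the gripper's body (75 mm by 188 mm) begins 65 mm behind the grasp point.
Start: joints at [-1.214, 0.13, 1.488, -0, 1.523, -0.085], TCP at [0.257, -0.542, 0.219] pointing down, gripper open.
Joint ranges: [-2.96, 2.96], [-0.89, 2.26], [0.02, 2.5], [-1.34, 4.48], [0, 2.73], [-2.66, 2.66]. Speed limits (rad/s): [2.39, 2.39, 2.79, 3.14, 3.14, 3.14].

INTERFACE

Orientations are given as a rotation vector (axis times angle).
In Python, from plant import robot, eyes gives the robot as it stands. The module is installed in compiled form; this text tells all that it offers.
- The arm moves only by the tool apply_moves, never from a script. Its argument "steps" is one flat list of numbers, 7 for each row, row after row: the shift along the tool's x, y, z in units of 30 mm (1.0 is 30 mm), then the turn, a rotation vector about the tool's x, y, z in units of 6 degrees (1.0 is 6 degrees), then the opening in per cent of the stroke, from 0 (shut) to 100 (fully open). In form: [dx, dy, dz, ax, ay, az, fingers, dx, dy, dz, ax, ay, az, fingers, ...]. A call has 1 to 12 rows; each row shifts and turns the commanded pose from where the row before left it, along the tool's axes as they then stand; what a row does not reach is not made up. A row lasts 1/12 s, in which the tool goes at most 41.7 mm and 7.16 degrees, less where a joint would pass 70% of its speed; a pose out of reach is approached as far as the arm can. A call is refused whole if a number of a shift passes 1 or a number of a turn 1, either way. A call with a gripper value outside its range is refused whole. The fingers move at their own pace and stop on an object; "grip_force" is the grip in N (left out, the last holds). Time passes only in rows, so rows that do not move let the fingers close. It gives the time, the measured TCP pose, the force, the opening and the grip force at its end, in the units of the state.
- robot.read_state(): the state, without advancing time (a new reading comes with each control period).
- eyes.read_camera(name): name is "scene" or "top" or "wrist"; returns the picture (384x512x3 uint8, red, green, blue); there is no depth.
- eyes.calibration(name): a dict with "K" (3x3 intrinsics, pixels), "R" (3x3) and "t" (3): a world point X has camera coordinates R X + t. Camera axes: x right, y down, z forward; pixel columns grow to the right and rows downward; lengths in m; the calibration is good to about 2 mm. A picture is of the moment at which its call begins: read the wrist's pose just before it. calibration takes no time and is no camera call; for the wrist camera it gives the pose at the moment of the call.
- robot.close_job(): hands the job in; it is judged then, once.
Trained networks look in the newest picture that a camera, given by its name, has taken for a name from the list of things; names that differ only in an ending like _2 or _b are one class to them, and where a whole thing is asked for, a point or a joint stands for the part that bears it (a point fixed in the world has none). Each returns a list of dicts, best first, with "conf" (0 to 1); they miss things now and then, are a little off and sometimes report something else, mostly with a low value. They report only what shows in the picture. A call takes as long as a camera call. They do not tell look-alikes from the thing itself.
- eyes.search_frame(camera, thing): "rect" ([left, top, width, height] in pixels, round what is visible of it).
- eyes.place_of(camera, thing): "xy" ([column, row] in pixels: a listed point, or the origin of a listed thing).
The state is a dict: "t": time; "q": joint angles; "dq": joint speeds; "joint_torque": joint torques, N m; "tool_pos": TCP position; "orientation": TCP orientation; "force": force on the tool from outside, world axes, zero at the start; "wrist_torque": the same for the moment, N m; "opening": finger opening in m; "gripper_force": force on a finger pad.
Only numpy, scipy, OpenCV 4.12 (cv2) and the standard library are available. Lean on these libraries where they do the work, as an engineer would, in place of code of your own. Each camera call takes 0.05 s, during which the arm holds its last target. There are 200 camera calls.

TASK

The two small closed cartons of coffee pods that stand on the open worktop to the left of the round wooden board look just alike, but one is nearly full and the other nearly empty. Lift the left one a few centimetres clear of the worktop to feel its weight and set it back where it stood, then lift the right one of the two in the same way. Stand the heavier carton upright in the middle of the board and leave the lighter one standing upright where it was at the start; set them down gently, do not drop or tip them.

Things in the scene. Friction and masses are not known exactly. Their poses are not given: they have to be found in the camera images.
- carton_left: closed black carton of coffee pods, a box 68 mm thick (its x axis), 130 mm long (its y axis), 88 mm high; the one that stands farther left (larger y) of the two at the start. Origin: centre of its underside; z axis up. Starts upright on the worktop, its y axis within 20 degrees of the world y axis. To be grasped across the 68 mm, over the middle. It is rigid, cannot be opened, and weighs either about 0.17 kg or 0.5 to 0.7 kg, never the same as the other one.
- carton_right: the other closed black carton, same size, looks, axes, origin and possible weights; it starts farther right (smaller y), between the left one and the board. The stacked and open cartons farther right and at the back are not meant. Which of the two is the heavy one differs from start to start and cannot be seen.
- board: round wooden board, 240 mm across and 14 mm thick, lying flat and fixed on the worktop to the right of both cartons. Origin: centre of its underside; its top is 14 mm higher.
Mind the look-alikes: they are no part of the job. Of the things that look like the board, the larger one is meant.

How it is judged:
By the outcome, as a careful person would: the job done as asked, in the order asked, and still so for the second after the job is handed in, with the robot touching nothing.
It also fails if it takes over 64 s, if anything falls off the work surface, if the arm or the gripper's body presses on something with over 40 N, if the wrist force passes 120 N, or if a joint passes its speed limit or range.

## Working session

There is one attempt and no reset: what is moved stays moved. The work goes in short steps, Python scripts to look and compute and a tool call to move; the robot and the scene stay as the last step left them, time stands still between calls to the robot, and variables do not carry over. Pictures are saved under pics/ and viewed, at most 10 in all, crops included, and the job is handed in when it is done.

Besides the shell and the picture viewer there is one more tool, called after "Request:" as a command line: name --argument value ..., lists and objects as JSON in quotes. apply_moves: Moves the arm, as the interface text tells. Its arguments: {"type":"object","properties":{"steps":{"type":"array"},"grip_force":{"type":"number"}},"required":["steps"]}

```bash
mkdir -p pics; cat > h.py <<'E'
import numpy as np, cv2
from plant import robot, eyes
def ray(cam,uv,z):
    c=eyes.calibration(cam);K,R,t=map(np.array,(c["K"],c["R"],c["t"]))
    d=R.T@np.linalg.inv(K)@np.array([*uv,1.]);o=-R.T@t
    return o+d*(z-o[2])/d[2]
def proj(cam,X):
    c=eyes.calibration(cam);K,R,t=map(np.array,(c["K"],c["R"],c["t"]))
    p=K@(R@np.array(X)+t);return p[:2]/p[2]
E
python3 - <<'E'
from h import *
s=robot.read_state();print(s, robot.grip_point_offset)
ims=[]
for c in("scene","top"):
    im=eyes.read_camera(c);ims.append(im[...,::-1]);
    cv2.imwrite(f"pics/{c}0.png",im[...,::-1])
    for n in("carton_left","board"):
        print(c,n,[(np.round(r["rect"]),round(r["conf"],2)) for r in eyes.search_frame(c,n)])
        print([(np.round(r["xy"]),round(r["conf"],2),ray(c,r["xy"],0).round(3)) for r in eyes.place_of(c,n)])
E
```

```text
{'t': 0.0, 'q': array([-1.21436780e+00,  1.31148673e-01,  1.48926349e+00,  2.21836805e-05,
        1.52298481e+00, -8.53881684e-02]), 'dq': array([ 0.00035832,  0.00095564,  0.00056726,  0.00102121, -0.00021108,
       -0.00113668]), 'joint_torque': array([ 1.93701373e-03, -5.59844398e+01, -4.91756129e+01,  7.69897364e-02,
        3.52694315e-02, -1.83400939e-04]), 'tool_pos': array([ 0.2563884 , -0.54184523,  0.21760357]), 'orientation': array([-3.06350134e+00, -6.87979132e-01,  3.48234743e-04]), 'force': array([ 0.28564787, -0.47869584, -0.59014931]), 'wrist_torque': array([0.03047245, 0.04992306, 0.01088953]), 'gripper_force': 0.0, 'opening': 0.09277846576733303} 0.0188
scene carton_left [(array([170., 132.,  38.,  38.]), 0.87)]
[(array([188., 159.]), 0.8, array([0.48 , 0.165, 0.   ]))]
scene board [(array([254., 212.,  63.,  29.]), 0.91), (array([304., 266.,  54.,  47.]), 0.63)]
[(array([330., 287.]), 0.82, array([ 0.348, -0.638,  0.   ])), (array([288., 220.]), 0.7, array([ 0.487, -0.357,  0.   ]))]
top carton_left []
[(array([154., 220.]), 0.59, array([0.469, 0.156, 0.   ]))]
top board [(array([256., 146.,  65.,  58.]), 0.68)]
[(array([367., 194.]), 0.76, array([ 0.342, -0.623,  0.   ])), (array([286., 178.]), 0.73, array([ 0.486, -0.352,  0.   ]))]
```

View pics/scene0.png

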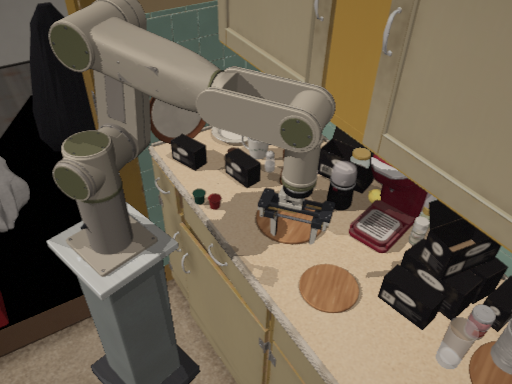

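View pics/top0.png

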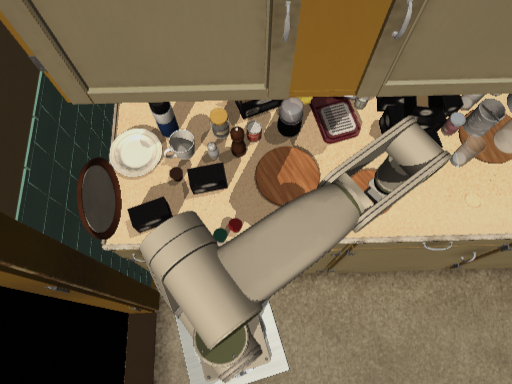

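The scene view shows the two cartons at about (188,152) and (242,167), and in the top view they are at (150,214) and (208,179). The large board is at (288,176) in the top view. The smaller one is under the arm at (372,185). Next I fit the box silhouettes to both views.

```bash
cat > fit.py <<'E'
from h import *
from scipy.optimize import minimize
def corners(p):
    x,y,a=p;c,s=np.cos(a),np.sin(a)
    return [(x+c*u-s*v,y+s*u+c*v,z) for u in(-.034,.034) for v in(-.065,.065) for z in(0,.088)]
def hull(cam,p): return cv2.convexHull(np.array([proj(cam,X) for X in corners(p)],np.float32))
def mask(im,seed,thr=55):
    m=(im.max(2)<thr).astype(np.uint8);n,l,st,_=cv2.connectedComponentsWithStats(m)
    ys,xs=np.nonzero(l);i=np.argmin((xs-seed[0])**2+(ys-seed[1])**2)
    h=cv2.convexHull(np.argwhere(l==l[ys[i],xs[i]])[:,::-1].astype(np.int32))
    o=np.zeros(im.shape[:2],np.uint8);cv2.fillPoly(o,[h],1);return o
def fit(ms,p0):
    def cost(p):
        t=0
        for cam,m in ms.items():
            o=np.zeros((384*4,512*4),np.uint8);cv2.fillPoly(o,[np.round((hull(cam,p)+.5)*4).astype(np.int32)],1)
            M=cv2.resize(m,(2048,1536),interpolation=0)
            t+=1-(o&M).sum()/(o|M).sum()
        return t
    best=None
    for a in(-.25,0,.25):
        r=minimize(cost,[p0[0],p0[1],a],method="Nelder-Mead",options=dict(initial_simplex=np.array([p0[0],p0[1],a])+np.array([[0,0,0],[.02,0,0],[0,.02,0],[0,0,.15]]),xatol=2e-4,fatol=1e-4))
        if best is None or r.fun<best.fun: best=r
    return best
E
python3 - <<'E'
from fit import *
I={c:cv2.imread(f"pics/{c}0.png") for c in("scene","top")}
O=cv2.resize(I["top"][130:250,90:340],None,fx=3,fy=3);S=cv2.resize(I["scene"][110:210,150:350],None,fx=3,fy=3)
for s,t,p0 in(((185,155),(150,214),(.47,.16)),((240,170),(208,179),(.52,-.02))):
    p0=ray("top",t,.08)[:2]
    for thr in(45,60):
      ms={"scene":mask(I["scene"],s,thr),"top":mask(I["top"],t,thr)}
      for k in(ms,{"scene":ms["scene"]},{"top":ms["top"]}):
        r=fit(k,p0);print(thr,list(k),r.x.round(4),round(r.fun,3))
        if len(k)==2:p=r.x
    cv2.polylines(O,[np.int32((hull("top",p)+.5-[90,130])*3)],1,(0,255,0));cv2.polylines(S,[np.int32((hull("scene",p)+.5-[150,110])*3)],1,(0,255,0))
a=np.linspace(0,6.28,60)
for u in((286,178),(288,176)):print(ray("top",u,.014))
# board fit: brown pixels in top view
h=cv2.cvtColor(I["top"],cv2.COLOR_BGR2HSV);m=((h[...,1]>110)&(h[...,0]<20)&(h[...,2]>60)).astype(np.uint8);m[:,:245]=0;m[:,335:]=0;m[:135]=0;m[215:]=0
n,l,st,_=cv2.connectedComponentsWithStats(m);i=1+np.argmax(st[1:,4]);print(st[i])
pt=np.array([ray("top",(x,y),.014)[:2] for y,x in np.argwhere(l==i)],np.float32);print(cv2.minEnclosingCircle(pt),pt.min(0),pt.max(0))
b=np.array([.486,-.352])
for b in(b,np.array(cv2.minEnclosingCircle(pt)[0])):
  cv2.polylines(O,[np.int32((np.array([proj("top",(b[0]+.12*np.cos(q),b[1]+.12*np.sin(q),.014)) for q in a])+.5-[90,130])*3)],1,(255,0,0))
S=cv2.copyMakeBorder(S,0,0,0,150,0);cv2.imwrite("pics/o.png",np.vstack([O[:300],S[:300]]))
E
```

```text
Traceback (most recent call last):
  File "fit.py", line 22, in fit
    r=minimize(cost,[p0[0],p0[1],a],method="Nelder-Mead",options=dict(initial_simplex=np.array([p0[0],p0[1],a])+np.array([[0,0,0],[.02,0,0],[0,.02,0],[0,0,.15]]),xatol=2e-4,fatol=1e-4))
  File "fit.py", line 16, in cost
    o=np.zeros((384*4,512*4),np.uint8);cv2.fillPoly(o,[np.round((hull(cam,p)+.5)*4).astype(np.int32)],1)
                                                                 ~~~~^^^^^^^
  File "fit.py", line 6, in hull
    def hull(cam,p): return cv2.convexHull(np.array([proj(cam,X) for X in corners(p)],np.float32))
                                                     ~~~~^^^^^^^
  File "h.py", line 8, in proj
    c=eyes.calibration(cam);K,R,t=map(np.array,(c["K"],c["R"],c["t"]))
ValueError: time passes only in moves, steps and waits
```

```bash
cat > h.py <<'E'
import numpy as np, cv2, functools
from plant import robot, eyes
@functools.lru_cache
def cal(cam):
    c=eyes.calibration(cam);return [np.array(c[k]) for k in("K","R","t")]
def ray(cam,uv,z):
    K,R,t=cal(cam)
    d=R.T@np.linalg.inv(K)@np.array([*uv,1.]);o=-R.T@t
    return o+d*(z-o[2])/d[2]
def proj(cam,X):
    K,R,t=cal(cam)
    p=K@(R@np.array(X)+t);return p[:2]/p[2]
E
cat > run.py <<'E'
from fit import *
I={c:cv2.imread(f"pics/{c}0.png") for c in("scene","top")}
O=cv2.resize(I["top"][130:230,90:340],None,fx=3,fy=3);S=cv2.resize(I["scene"][110:210,150:350],None,fx=3,fy=3)
for s,t in(((185,155),(150,214)),((240,170),(208,179))):
    p0=ray("top",t,.08)[:2]
    for thr in(45,60):
      ms={"scene":mask(I["scene"],s,thr),"top":mask(I["top"],t,thr)}
      for k in(ms,{"scene":ms["scene"]},{"top":ms["top"]}):
        r=fit(k,p0);print(thr,list(k),r.x.round(4),round(r.fun,3))
        if len(k)==2:p=r.x
    cv2.polylines(O,[np.int32((hull("top",p)+.5-[90,130])*3)],1,(0,255,0));cv2.polylines(S,[np.int32((hull("scene",p)+.5-[150,110])*3)],1,(0,255,0))
a=np.linspace(0,6.28,60)
h=cv2.cvtColor(I["top"],cv2.COLOR_BGR2HSV);m=((h[...,1]>110)&(h[...,0]<20)&(h[...,2]>60)).astype(np.uint8);m[:,:245]=0;m[:,335:]=0;m[:135]=0;m[215:]=0
n,l,st,_=cv2.connectedComponentsWithStats(m);i=1+np.argmax(st[1:,4]);print(st[i])
pt=np.array([ray("top",(x,y),.014)[:2] for y,x in np.argwhere(l==i)],np.float32);b=cv2.minEnclosingCircle(pt);print(b,pt.min(0),pt.max(0))
for b in((.486,-.352),b[0]):
  cv2.polylines(O,[np.int32((np.array([proj("top",(b[0]+.12*np.cos(q),b[1]+.12*np.sin(q),.014)) for q in a])+.5-[90,130])*3)],1,(255,0,0))
S=cv2.copyMakeBorder(S,0,0,0,150,0);cv2.imwrite("pics/o.png",np.vstack([O,S[:300]]))
E
time python3 run.py
```

```text
45 ['scene', 'top'] [0.4771 0.1557 0.0761] 0.149
45 ['scene'] [0.4763 0.1566 0.0097] 0.058
45 ['top'] [0.4778 0.1551 0.0891] 0.077
60 ['scene', 'top'] [0.4771 0.1565 0.074 ] 0.124
60 ['scene'] [0.4763 0.1586 0.0746] 0.041
60 ['top'] [0.4776 0.1543 0.0878] 0.064
45 ['scene', 'top'] [ 0.5529 -0.0715 -0.123 ] 0.143
45 ['scene'] [ 0.5539 -0.0685 -0.1898] 0.074
45 ['top'] [ 0.5529 -0.0717 -0.0934] 0.049
60 ['scene', 'top'] [ 0.5523 -0.071  -0.0852] 0.105
60 ['scene'] [ 0.5526 -0.0696 -0.1363] 0.062
60 ['top'] [ 0.5527 -0.0713 -0.0903] 0.039
[ 255  146   65   60 2883]
((0.49268531799316406, -0.35796427726745605), 0.12261832505464554) [ 0.3867538  -0.47942236] [ 0.61364704 -0.23802635]
real	0m18.991s
user	0m19.565s
sys	0m9.863s
```

View pics/o.png

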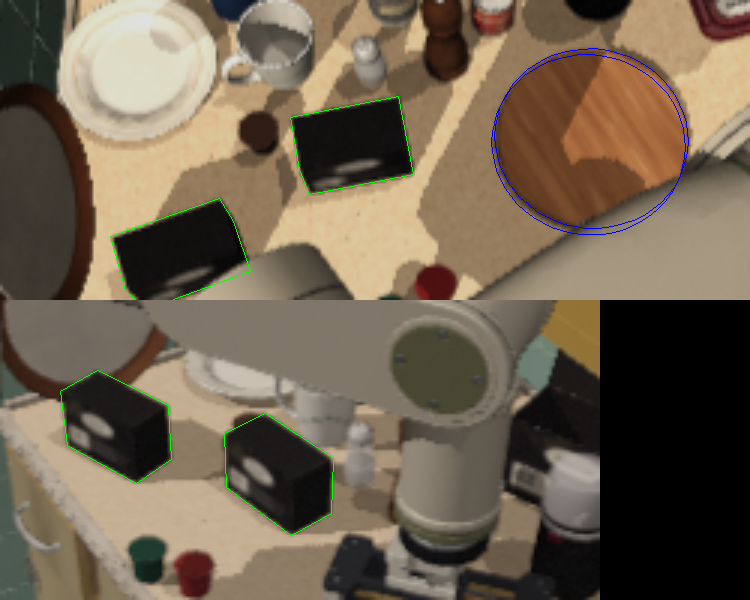

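The fits match the picture: the green outlines lie on both cartons, and the blue circles straddle the large board at about (0.491,-0.357). Next, a planner helper.

```bash
cat > plan.py <<'E'
import sys
from h import *
from scipy.spatial.transform import Rotation as Ro
def plan(x,y,z,hd,n):
    """straight line to TCP x,y,z with tool y at heading hd (rad), tool down, n rows; prints tool-frame units"""
    s=robot.read_state();R=Ro.from_rotvec(s["orientation"]);p=s["tool_pos"]
    Y=np.array([np.cos(hd),np.sin(hd),0]);Z=np.array([0,0,-1.]);G=Ro.from_matrix(np.c_[np.cross(Y,Z),Y,Z])
    w=(R.inv()*G).as_rotvec();D=np.array([x,y,z])-p
    print("tcp",p.round(4),"q",s["q"].round(2),"F",s["force"].round(2),"rot",np.degrees(w).round(2),"D",D.round(4),"t",s["t"])
    for i in range(n):
        Ri=R*Ro.from_rotvec(w*i/n)
        print(*(list((Ri.inv().apply(D/n)/.03).round(2))+list((np.degrees(w)/n/6).round(2))),sep=",")
if __name__=="__main__":
    a=[float(v) for v in sys.argv[1:]];plan(*a[:4],int(a[4]))
E
python3 - <<'E'
from h import *
for n,u in dict(shaker=(212,157),mug=(178,155),bowl=(176,176),mirrorR=(119,200),mirrorbot=(103,237),green=(220,236),red=(235,226),mill=(238,152)).items(): print(n,ray("top",u,0).round(3),ray("top",u,.1).round(3))
E
python3 plan.py .477 .156 .2 .082 30
```

```text
shaker [ 0.65 -0.11  0.  ] [ 0.603 -0.108  0.1  ]
mug [0.695 0.013 0.   ] [0.646 0.007 0.1  ]
bowl [0.613 0.04  0.   ] [0.569 0.032 0.1  ]
mirrorR [0.58  0.263 0.   ] [0.539 0.239 0.1  ]
mirrorbot [0.459 0.343 0.   ] [0.425 0.314 0.1  ]
green [ 0.342 -0.059  0.   ] [ 0.317 -0.06   0.1  ]
red [ 0.363 -0.12   0.   ] [ 0.336 -0.118  0.1  ]
mill [ 0.641 -0.211  0.   ] [ 0.596 -0.202  0.1  ]
tcp [ 0.2566 -0.5424  0.2186] q [-1.21  0.13  1.49 -0.    1.52 -0.09] F [-0.43  0.4  -0.22] rot [ -0.    -0.   -69.39] D [ 0.2204  0.6984 -0.0186] t 0.5
0.55,-0.6,0.02,-0.0,-0.0,-0.39
0.58,-0.57,0.02,-0.0,-0.0,-0.39
0.6,-0.55,0.02,-0.0,-0.0,-0.39
0.62,-0.53,0.02,-0.0,-0.0,-0.39
0.64,-0.5,0.02,-0.0,-0.0,-0.39
0.66,-0.47,0.02,-0.0,-0.0,-0.39
0.68,-0.45,0.02,-0.0,-0.0,-0.39
0.7,-0.42,0.02,-0.0,-0.0,-0.39
0.71,-0.39,0.02,-0.0,-0.0,-0.39
0.73,-0.36,0.02,-0.0,-0.0,-0.39
0.74,-0.33,0.02,-0.0,-0.0,-0.39
0.76,-0.3,0.02,-0.0,-0.0,-0.39
0.77,-0.27,0.02,-0.0,-0.0,-0.39
0.78,-0.24,0.02,-0.0,-0.0,-0.39
0.79,-0.21,0.02,-0.0,-0.0,-0.39
0.79,-0.18,0.02,-0.0,-0.0,-0.39
0.8,-0.14,0.02,-0.0,-0.0,-0.39
0.81,-0.11,0.02,-0.0,-0.0,-0.39
0.81,-0.08,0.02,-0.0,-0.0,-0.39
0.81,-0.05,0.02,-0.0,-0.0,-0.39
0.81,-0.01,0.02,-0.0,-0.0,-0.39
0.81,0.02,0.02,-0.0,-0.0,-0.39
0.81,0.05,0.02,-0.0,-0.0,-0.39
0.81,0.09,0.02,-0.0,-0.0,-0.39
0.81,0.12,0.02,-0.0,-0.0,-0.39
0.8,0.15,0.02,-0.0,-0.0,-0.39
0.79,0.18,0.02,-0.0,-0.0,-0.39
0.78,0.21,0.02,-0.0,-0.0,-0.39
0.78,0.25,0.02,-0.0,-0.0,-0.39
0.77,0.28,0.02,-0.0,-0.0,-0.39
```

Request:
apply_moves --steps '[0.55,-0.6,0,0,0,-0.39,100,0.58,-0.57,0,0,0,-0.39,100,0.6,-0.55,0,0,0,-0.39,100,0.62,-0.53,0,0,0,-0.39,100,0.64,-0.5,0,0,0,-0.39,100,0.66,-0.47,0,0,0,-0.39,100,0.68,-0.45,0,0,0,-0.39,100,0.7,-0.42,0,0,0,-0.39,100,0.71,-0.39,0,0,0,-0.39,100,0.73,-0.36,0,0,0,-0.39,100,0.74,-0.33,0,0,0,-0.39,100,0.76,-0.3,0,0,0,-0.39,100]' --grip_force 20

```text
t: 1.5
tool_pos: [0.3441, -0.2618, 0.2188]
orientation: [2.805, 1.414, 0.0]
force: [0.1, -0.1, 0.1]
opening: 0.093
gripper_force: 0.0
```

Request:
apply_moves --steps '[0.77,-0.27,0,0,0,-0.39,100,0.78,-0.24,0,0,0,-0.39,100,0.79,-0.21,0,0,0,-0.39,100,0.79,-0.18,0,0,0,-0.39,100,0.8,-0.14,0,0,0,-0.39,100,0.81,-0.11,0,0,0,-0.39,100,0.81,-0.08,0,0,0,-0.39,100,0.81,-0.05,0,0,0,-0.39,100,0.81,-0.01,0,0,0,-0.39,100,0.81,0.02,0,0,0,-0.39,100,0.81,0.05,0,0,0,-0.39,100,0.81,0.09,0,0,0,-0.39,100]'

```text
t: 2.5
tool_pos: [0.43, 0.0184, 0.2189]
orientation: [2.378, 2.052, 0.001]
force: [-0.1, 0.3, 0.1]
opening: 0.0928
gripper_force: 0.0
```

Request:
apply_moves --steps '[0.81,0.12,0,0,0,-0.39,100,0.8,0.15,0,0,0,-0.39,100,0.79,0.18,0,0,0,-0.39,100,0.78,0.21,0,0,0,-0.39,100,0.78,0.25,0,0,0,-0.39,100,0.77,0.28,0,0,0,-0.39,100,0,0,0,0,0,0,100,0,0,0,0,0,0,100]'

```text
t: 3.17
tool_pos: [0.472, 0.1584, 0.2185]
orientation: [-2.11, -2.328, 0.001]
force: [-0.3, -0.2, 0.2]
opening: 0.0928
gripper_force: 0.0
```

```bash
python3 - <<'E'
from fit import *
I={}
for c in("top","wrist","scene"):
    I[c]=eyes.read_camera(c)[...,::-1].copy();cv2.imwrite(f"pics/{c}1.png",I[c])
p=(.477,.156,.082)
h=cv2.cvtColor(I["top"],cv2.COLOR_BGR2HSV);m=((h[...,1]>110)&(h[...,0]<20)&(h[...,2]>60)).astype(np.uint8);m[:,:245]=0;m[:,330:]=0;m[:135]=0;m[215:]=0
n,l,st,_=cv2.connectedComponentsWithStats(m);i=1+np.argmax(st[1:,4]);print(st[i])
pt=np.array([ray("top",(x,y),.014)[:2] for y,x in np.argwhere(l==i)],np.float32);print(cv2.minEnclosingCircle(pt),pt.min(0),pt.max(0),pt.mean(0))
W=I["wrist"];cv2.polylines(W,[np.int32(hull("wrist",p))],1,(0,255,0))
for z in(0,.088):
  c=[X for X in corners(p) if X[2]==z];c=[c[i] for i in(0,1,3,2)]
  cv2.polylines(W,[np.int32([proj("wrist",X) for X in c])],1,(0,0,255))
cv2.imwrite("pics/w1.png",np.hstack([W,I["top"]])[:, :800])
E
python3 plan.py .477 .156 .2 .082 1
```

```text
[ 255  146   65   61 3093]
((0.49164092540740967, -0.3594803810119629), 0.1228620857000351) [ 0.37009066 -0.47942236] [ 0.61364704 -0.2381709 ] [ 0.48889098 -0.35801956]
tcp [0.472  0.1568 0.2186] q [ 0.22 -0.15  1.77 -0.    1.53  0.12] F [0.73 0.27 0.11] rot [-0.    0.02  0.75] D [ 0.005  -0.0008 -0.0186] t 3.3167
-0.04,0.16,0.62,-0.0,0.0,0.13
```

View pics/w1.png

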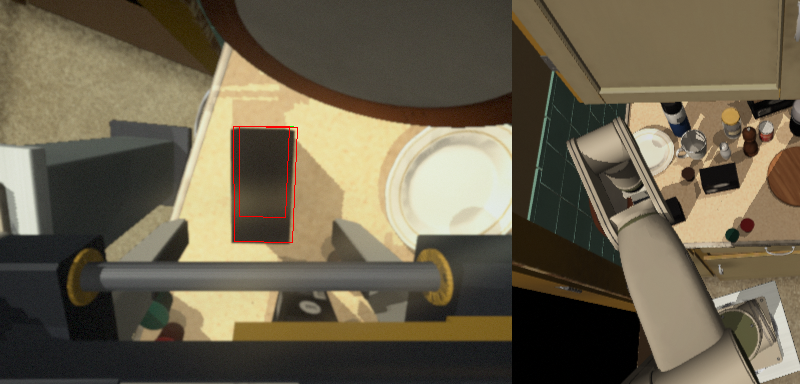

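The wrist view shows the left carton's top face from about (232,128) to (291,242), within 2 px of the prediction. The mirror stands behind it at the top of the image. I'll refine with a wrist fit and check how far away the mirror is.

```bash
python3 - <<'E'
from fit import *
W=cv2.imread("pics/wrist1.png");T=cv2.imread("pics/scene1.png")
K,R,t=cal("wrist");print("cam",-R.T@t)
for thr in(70,85,100):
    g=W.copy();g[:118]=255;g[244:]=255;g[:,:222]=255;g[:,305:]=255
    m=(g.max(2)<thr).astype(np.uint8);l=cv2.connectedComponentsWithStats(m)
    i=1+np.argmax(l[2][1:,4]);print(thr,l[2][i])
    q=cv2.convexHull(np.argwhere(l[1]==i)[:,::-1].astype(np.int32));o=np.zeros(m.shape,np.uint8);cv2.fillPoly(o,[q],1)
    r=fit({"wrist":o},(.477,.156));print(r.x,r.fun)
for u in((420,122),(300,92),(230,40)):
    print(*[ray("wrist",u,z).round(3) for z in(0,.1,.2)])
E
```

```text
cam [0.46514941 0.22425279 0.38454982]
70 [ 232  129   61   67 3527]
[0.47364165 0.15531733 0.08444168] 0.4793082802099109
85 [ 232  129   62  114 6327]
[0.47361332 0.15308241 0.07806207] 0.04676763489137237
100 [ 231  129   63  115 6773]
[0.47330598 0.15370677 0.07749582] 0.023677493178417386
[0.682 0.247 0.   ] [0.625 0.241 0.1  ] [0.569 0.235 0.2  ]
[0.514 0.269 0.   ] [0.502 0.258 0.1  ] [0.489 0.246 0.2  ]
[0.418 0.323 0.   ] [0.43  0.297 0.1  ] [0.442 0.272 0.2  ]
```

```bash
python3 - <<'E'
from h import *
def P(c):
    K,R,t=cal(c);return K@np.c_[R,t]
def tri(a,b,c1="top",c2="scene"):
    X=cv2.triangulatePoints(P(c1),P(c2),np.float64(a),np.float64(b))[:,0];X=X[:3]/X[3];print(X.round(3),proj(c1,X).round(1),proj(c2,X).round(1))
tri((99,198),(177,114))   # mirror centre
tri((103,237),(150,114))  # near end
tri((99,158),(206,118))   # far end
I=cv2.imread("pics/scene0.png")[70:170,130:260];T=cv2.imread("pics/top0.png")[145:245,70:200]
cv2.imwrite("pics/m.png",np.vstack([cv2.resize(a,None,fx=3,fy=3,interpolation=2) for a in(I,T)]))
E
```

```text
[0.55  0.298 0.127] [ 98.8 199.1] [177.7 113.7]
[0.401 0.285 0.193] [103.4 234.7] [148.5 114.5]
[0.73  0.304 0.034] [ 97.8 163.4] [209.5 116.4]
```

View pics/m.png

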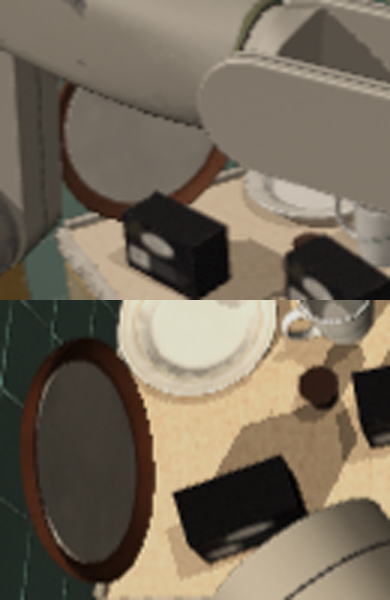

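The mirror's bottom rim is at y≈0.262 on the worktop and leans back, so the gripper has room. Descending on the left carton.

Request:
apply_moves --steps '[-0.04,0.1,0.5,0,0,0.13,100,0,0,0.8,0,0,0,100,0,0,0.8,0,0,0,100,0,0,0.8,0,0,0,100,0,0,0.8,0,0,0,100,0,0,0.8,0,0,0,100,0,0,0.7,0,0,0,100,0,0,0.5,0,0,0,100,0,0,0.4,0,0,0,100,0,0,0,0,0,0,100,0,0,0,0,0,0,100]'

```text
t: 4.23
tool_pos: [0.4749, 0.156, 0.0356]
orientation: [-2.129, -2.31, 0.001]
force: [-0.1, -0.2, 1.3]
opening: 0.0927
gripper_force: 0.0
```

Request:
apply_moves --steps '[0,0,0,0,0,0,70,0,0,0,0,0,0,70,0,0,0,0,0,0,60,0,0,0,0,0,0,60,0,0,0,0,0,0,60,0,0,0,0,0,0,60,0,0,0,0,0,0,60,0,0,0,0,0,0,60]' --grip_force 25

```text
t: 4.9
tool_pos: [0.4755, 0.1568, 0.0364]
orientation: [2.127, 2.311, 0.001]
force: [-1.3, -0.6, 6.0]
opening: 0.0686
gripper_force: 25.0
```

Request:
apply_moves --steps '[0,0,-0.15,0,0,0,60,0,0,-0.25,0,0,0,60,0,0,-0.3,0,0,0,60,0,0,-0.3,0,0,0,60,0,0,-0.25,0,0,0,60,0,0,-0.1,0,0,0,60,0,0,0,0,0,0,60,0,0,0,0,0,0,60,0,0,0,0,0,0,60,0,0,0,0,0,0,60,0,0,0,0,0,0,60,0,0,0,0,0,0,60]' --grip_force 30

```text
t: 5.9
tool_pos: [0.4749, 0.1566, 0.0757]
orientation: [-2.127, -2.311, 0.001]
force: [0.2, 0.6, -2.3]
opening: 0.0685
gripper_force: 30.0
```

```bash
python3 - <<'E'
from h import *
F=[]
for i in range(4):
    eyes.read_camera("top");s=robot.read_state();F.append(np.r_[s["force"],s["wrist_torque"]])
print(np.mean(F,0).round(2),np.std(F,0).round(2),s["tool_pos"],s["opening"])
im=eyes.read_camera("scene")[...,::-1];cv2.imwrite("pics/lift1.png",cv2.resize(im[100:230,130:300],None,fx=4,fy=4,interpolation=2))
E
```

```text
[ 0.13 -0.21 -1.18 -0.03 -0.12  0.  ] [0.22 0.22 0.53 0.03 0.01 0.05] [0.47513755 0.15664121 0.0760081 ] 0.0686495266220286
```

View pics/lift1.png

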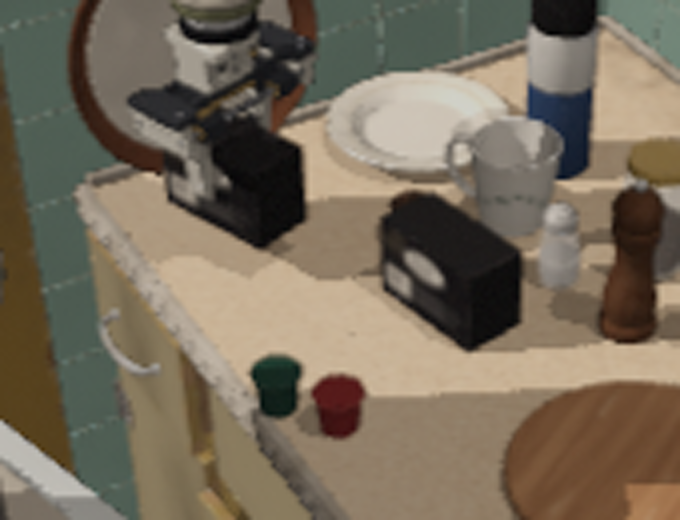

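The picture shows the left carton hanging clear at about (235,185) in the crop, upright. The force is about -1.2 to -2 N, so it is the light one. Setting it back.

Request:
apply_moves --steps '[0,0,0.15,0,0,0,60,0,0,0.3,0,0,0,60,0,0,0.3,0,0,0,60,0,0,0.25,0,0,0,60,0,0,0.15,0,0,0,60,0,0,0.08,0,0,0,60,0,0,0.05,0,0,0,60,0,0,0.04,0,0,0,60,0,0,0.03,0,0,0,60,0,0,0,0,0,0,60,0,0,0,0,0,0,60,0,0,0,0,0,0,60]'

```text
t: 7.15
tool_pos: [0.4755, 0.1567, 0.0364]
orientation: [2.128, 2.311, 0.001]
force: [-3.9, -0.8, 5.8]
opening: 0.0684
gripper_force: 30.0
```

Request:
apply_moves --steps '[0,0,0,0,0,0,80,0,0,0,0,0,0,90,0,0,0,0,0,0,100,0,0,0,0,0,0,100,0,0,0,0,0,0,100,0,0,-0.3,0,0,0,100,0,0,-0.6,0,0,0,100,0,0,-0.8,0,0,0,100,0,0,-0.9,0,0,0,100,0,0,-0.9,0,0,0,100,0,0,-0.9,0,0,0,100,0,0,-0.9,0,0,0,100]'

```text
t: 8.15
tool_pos: [0.475, 0.1566, 0.1968]
orientation: [2.128, 2.311, 0.001]
force: [-0.2, 0.2, 0.4]
opening: 0.0923
gripper_force: 0.0
```

```bash
python3 plan.py .553 -.071 .215 -.091 12
```

```text
tcp [0.475  0.1566 0.1968] q [ 0.22 -0.13  1.79  0.    1.48  0.13] F [-0.17  0.16  0.35] rot [ 0.04 -0.01  9.95] D [ 0.078  -0.2276  0.0182] t 8.15
-0.65,0.16,-0.05,0.0,-0.0,0.14
-0.65,0.17,-0.05,0.0,-0.0,0.14
-0.64,0.18,-0.05,0.0,-0.0,0.14
-0.64,0.19,-0.05,0.0,-0.0,0.14
-0.64,0.2,-0.05,0.0,-0.0,0.14
-0.63,0.21,-0.05,0.0,-0.0,0.14
-0.63,0.22,-0.05,0.0,-0.0,0.14
-0.63,0.23,-0.05,0.0,-0.0,0.14
-0.62,0.24,-0.05,0.0,-0.0,0.14
-0.62,0.25,-0.05,0.0,-0.0,0.14
-0.62,0.26,-0.05,0.0,-0.0,0.14
-0.61,0.26,-0.05,0.0,-0.0,0.14
```

Request:
apply_moves --steps '[-0.65,0.16,-0.05,0,0,0.14,100,-0.65,0.17,-0.05,0,0,0.14,100,-0.64,0.18,-0.05,0,0,0.14,100,-0.64,0.19,-0.05,0,0,0.14,100,-0.64,0.2,-0.05,0,0,0.14,100,-0.63,0.21,-0.05,0,0,0.14,100,-0.63,0.22,-0.05,0,0,0.14,100,-0.63,0.23,-0.05,0,0,0.14,100,-0.62,0.24,-0.05,0,0,0.14,100,-0.62,0.25,-0.05,0,0,0.14,100,-0.62,0.26,-0.05,0,0,0.14,100,-0.61,0.26,-0.05,0,0,0.14,100]'

```text
t: 9.15
tool_pos: [0.5531, -0.0719, 0.2135]
orientation: [2.323, 2.114, 0.001]
force: [0.7, 0.6, 0.3]
opening: 0.0929
gripper_force: 0.0
```

Request:
apply_moves --steps '[0,0,0,0,0,0,100,0,0,0,0,0,0,100]'

```text
t: 9.32
tool_pos: [0.553, -0.0716, 0.2132]
orientation: [2.324, 2.114, 0.0]
force: [-0.1, 1.0, 0.2]
opening: 0.0928
gripper_force: 0.0
```

```bash
python3 - <<'E'
from fit import *
W=eyes.read_camera("wrist")[...,::-1].copy()
T=eyes.read_camera("top")[...,::-1].copy();cv2.imwrite("pics/top2.png",T)
p=(.5527,-.0711,-.091)
H=hull("wrist",p);b=cv2.boundingRect(np.int32(H));print(b)
g=np.full_like(W,255);x,y,w,h=b;y1=min(y+h+8,244);g[y-8:y1,x-10:x+w+10]=W[y-8:y1,x-10:x+w+10]
for thr in(85,100):
    m=(g.max(2)<thr).astype(np.uint8);l=cv2.connectedComponentsWithStats(m);i=1+np.argmax(l[2][1:,4])
    q=cv2.convexHull(np.argwhere(l[1]==i)[:,::-1].astype(np.int32));o=np.zeros(m.shape,np.uint8);cv2.fillPoly(o,[q],1)
    r=fit({"wrist":o},p[:2]);print(thr,l[2][i],r.x.round(4),r.fun)
cv2.polylines(W,[np.int32(H)],1,(0,0,255));cv2.polylines(W,[np.int32(hull("wrist",r.x))],1,(0,255,0))
cv2.imwrite("pics/w2.png",np.hstack([W[:300],cv2.resize(T[130:250,90:205],(288,300))]))
E
python3 plan.py .551 -.072 .215 -.091 1
```

```text
(227, 126, 67, 118)
85 [ 224  127   64  116 6885] [ 0.5485 -0.0704 -0.0821] 0.03243719849768123
100 [ 224  126   65  117 7108] [ 0.5487 -0.0695 -0.0862] 0.01626112558800641
tcp [ 0.5527 -0.0704  0.2129] q [-0.22  0.02  1.62  0.    1.51 -0.13] F [-0.2  -0.6  -0.31] rot [-0.   -0.02 -0.12] D [-0.0017 -0.0016  0.0021] t 9.4167
-0.06,-0.05,-0.07,-0.0,-0.0,-0.02
```

View pics/w2.png

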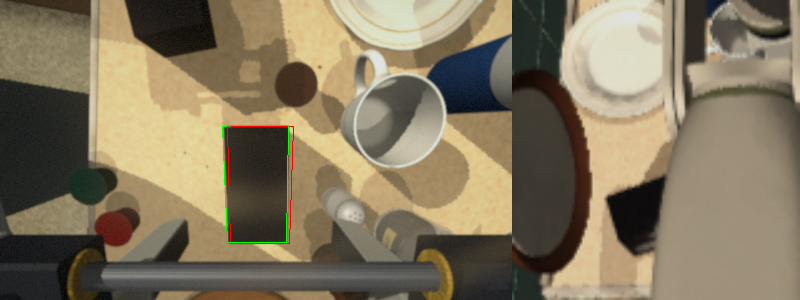

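The wrist view shows the right carton at (224–289, 126–243), and the left carton stands upright at the top left. The salt shaker at (345,205) is near the right finger, so I check the clearance.

```bash
python3 - <<'E'
from h import *
for u in((318,192),(325,210),(335,220),(365,210)): print(u,*[ray("wrist",u,z).round(3) for z in(0,.04,.08)])
E
```

```text
(318, 192) [ 0.632 -0.105  0.   ] [ 0.625 -0.094  0.04 ] [ 0.617 -0.083  0.08 ]
(325, 210) [ 0.641 -0.132  0.   ] [ 0.633 -0.119  0.04 ] [ 0.624 -0.105  0.08 ]
(335, 220) [ 0.655 -0.149  0.   ] [ 0.645 -0.134  0.04 ] [ 0.635 -0.118  0.08 ]
(365, 210) [ 0.699 -0.138  0.   ] [ 0.684 -0.124  0.04 ] [ 0.669 -0.109  0.08 ]
```

Request:
apply_moves --steps '[-0.03,-0.07,0.5,0,0,0,100,0,0,0.8,0,0,0,100,0,0,0.8,0,0,0,100,0,0,0.8,0,0,0,100,0,0,0.8,0,0,0,100,0,0,0.8,0,0,0,100,0,0,0.6,0,0,0,100,0,0,0.5,0,0,0,100,0,0,0.3,0,0,0,100,0,0,0,0,0,0,100,0,0,0,0,0,0,100]'

```text
t: 10.33
tool_pos: [0.5505, -0.0709, 0.0358]
orientation: [-2.321, -2.116, 0.0]
force: [0.1, -0.2, 0.0]
opening: 0.0932
gripper_force: 0.0
```

Request:
apply_moves --steps '[0,0,0,0,0,0,70,0,0,0,0,0,0,70,0,0,0,0,0,0,60,0,0,0,0,0,0,60,0,0,0,0,0,0,60,0,0,0,0,0,0,60,0,0,0,0,0,0,60,0,0,0,0,0,0,60]' --grip_force 40

```text
t: 11.0
tool_pos: [0.5505, -0.0717, 0.0364]
orientation: [-2.322, -2.115, 0.001]
force: [-5.4, 1.0, 6.5]
opening: 0.0688
gripper_force: 40.0
```

Request:
apply_moves --steps '[0,0,-0.15,0,0,0,60,0,0,-0.25,0,0,0,60,0,0,-0.3,0,0,0,60,0,0,-0.3,0,0,0,60,0,0,-0.25,0,0,0,60,0,0,-0.1,0,0,0,60,0,0,0,0,0,0,60,0,0,0,0,0,0,60,0,0,0,0,0,0,60,0,0,0,0,0,0,60,0,0,0,0,0,0,60,0,0,0,0,0,0,60]'

```text
t: 12.0
tool_pos: [0.5504, -0.0715, 0.0757]
orientation: [-2.322, -2.115, 0.001]
force: [0.3, 0.1, -6.0]
opening: 0.0683
gripper_force: 40.0
```

```bash
python3 - <<'E'
from h import *
F=[]
for i in range(4):
    eyes.read_camera("top");s=robot.read_state();F.append(np.r_[s["force"],s["wrist_torque"]])
print(np.mean(F,0).round(2),np.std(F,0).round(2),s["tool_pos"],s["opening"],s["t"])
E
python3 plan.py .491 -.358 .1 -.091 12
```

```text
[ 0.15 -0.28 -6.36 -0.03 -0.06 -0.  ] [0.39 0.5  0.34 0.04 0.03 0.01] [ 0.55062349 -0.07159352  0.0760089 ] 0.06866832693178339 12.2
tcp [ 0.5506 -0.0716  0.076 ] q [-0.22  0.13  1.76 -0.    1.25 -0.13] F [-0.03 -0.39 -6.1 ] rot [-0.01 -0.   -0.13] D [-0.0596 -0.2864  0.024 ] t 12.2
-0.81,-0.09,-0.07,-0.0,-0.0,-0.0
-0.81,-0.09,-0.07,-0.0,-0.0,-0.0
-0.81,-0.09,-0.07,-0.0,-0.0,-0.0
-0.81,-0.09,-0.07,-0.0,-0.0,-0.0
-0.81,-0.09,-0.07,-0.0,-0.0,-0.0
-0.81,-0.09,-0.07,-0.0,-0.0,-0.0
-0.81,-0.09,-0.07,-0.0,-0.0,-0.0
-0.81,-0.09,-0.07,-0.0,-0.0,-0.0
-0.81,-0.09,-0.07,-0.0,-0.0,-0.0
-0.81,-0.09,-0.07,-0.0,-0.0,-0.0
-0.81,-0.09,-0.07,-0.0,-0.0,-0.0
-0.81,-0.09,-0.07,-0.0,-0.0,-0.0
```

At 6.4 N, the right carton is the heavy one. To follow "in the same way", I set it down once, then regrip and carry it.

Request:
apply_moves --steps '[0,0,0.15,0,0,0,60,0,0,0.3,0,0,0,60,0,0,0.3,0,0,0,60,0,0,0.25,0,0,0,60,0,0,0.15,0,0,0,60,0,0,0.08,0,0,0,60,0,0,0.05,0,0,0,60,0,0,0.04,0,0,0,60,0,0,0.03,0,0,0,60,0,0,0,0,0,0,60,0,0,0,0,0,0,60]'

```text
t: 13.12
tool_pos: [0.5509, -0.0716, 0.0364]
orientation: [2.322, 2.115, 0.0]
force: [-4.0, 0.6, 1.9]
opening: 0.0688
gripper_force: 40.0
```

Request:
apply_moves --steps '[0,0,0,0,0,0,80,0,0,0,0,0,0,85,0,0,0,0,0,0,85,0,0,0,0,0,0,85,0,0,0,0,0,0,60,0,0,0,0,0,0,60,0,0,0,0,0,0,60,0,0,0,0,0,0,60,0,0,0,0,0,0,60,0,0,0,0,0,0,60]'

```text
t: 13.95
tool_pos: [0.5509, -0.0717, 0.0358]
orientation: [2.322, 2.115, 0.0]
force: [0.8, -0.6, 1.2]
opening: 0.0688
gripper_force: 40.0
```

Request:
apply_moves --steps '[0,0,-0.15,0,0,0,60,0,0,-0.3,0,0,0,60,0,0,-0.4,0,0,0,60,0,0,-0.4,0,0,0,60,0,0,-0.4,0,0,0,60,0,0,-0.3,0,0,0,60,0,0,-0.15,0,0,0,60]'

```text
t: 14.53
tool_pos: [0.552, -0.0719, 0.1014]
orientation: [2.321, 2.114, 0.003]
force: [0.9, -0.6, -5.9]
opening: 0.0683
gripper_force: 40.0
```

```bash
python3 plan.py .491 -.358 .1 -.091 15|head -2
```

```text
tcp [ 0.552  -0.0719  0.1014] q [-0.22  0.1   1.74  0.    1.3  -0.13] F [ 0.93 -0.56 -5.95] rot [ 0.19  0.02 -0.13] D [-0.061  -0.2861 -0.0014] t 14.5333
-0.65,-0.08,0.0,0.0,0.0,-0.0
```

Request:
apply_moves --steps '[-0.2,-0.02,0,0,0,0,60,-0.4,-0.06,0,0,0,0,60,-0.6,-0.08,0,0,0,0,60,-0.7,-0.08,0,0,0,0,60,-0.7,-0.08,0,0,0,0,60,-0.7,-0.08,0,0,0,0,60,-0.7,-0.08,0,0,0,0,60,-0.7,-0.08,0,0,0,0,60,-0.7,-0.08,0,0,0,0,60,-0.7,-0.08,0,0,0,0,60,-0.7,-0.08,0,0,0,0,60,-0.7,-0.08,0,0,0,0,60]'

```text
t: 15.53
tool_pos: [0.5017, -0.2947, 0.0973]
orientation: [-2.322, -2.113, 0.001]
force: [0.8, -0.3, -5.5]
opening: 0.0687
gripper_force: 40.0
```

Request:
apply_moves --steps '[-0.6,-0.08,0,0,0,0,60,-0.5,-0.06,0,0,0,0,60,-0.4,-0.06,0,0,0,0,60,-0.3,-0.04,0,0,0,0,60,-0.2,-0.04,0,0,0,0,60,-0.1,0,0,0,0,0,60,0,0,0,0,0,0,60,0,0,0,0,0,0,60]'

```text
t: 16.2
tool_pos: [0.4894, -0.3545, 0.0986]
orientation: [-2.322, -2.116, -0.0]
force: [0.3, 0.1, -5.6]
opening: 0.0683
gripper_force: 40.0
```

```bash
python3 - <<'E'
from fit import *
T=eyes.read_camera("top")[...,::-1].copy();S=eyes.read_camera("scene")[...,::-1].copy()
cv2.imwrite("pics/top3.png",T);cv2.imwrite("pics/scene3.png",S)
O=cv2.resize(T[120:240,90:345],None,fx=3,fy=3);P=cv2.resize(S[110:270,150:360],None,fx=3,fy=3)[:,:]
b=(.491,-.358)
for im,c,o in((O,"top",(90,120)),(P,"scene",(150,110))):
  cv2.polylines(im,[np.int32((np.array([proj(c,(b[0]+.12*np.cos(q),b[1]+.12*np.sin(q),.014)) for q in np.linspace(0,6.3,60)])+.5-o)*3)],1,(255,0,0))
  cv2.polylines(im,[np.int32((hull(c,(.4755,.1555,.08))+.5-o)*3)],1,(0,255,0))
cv2.imwrite("pics/o3.png",np.hstack([cv2.resize(O,(400,188)),cv2.resize(P,(394,188))]) if 0 else cv2.copyMakeBorder(P,0,0,0,0,0))
E
python3 plan.py .491 -.358 .1 -.091 1
```

```text
tcp [ 0.4895 -0.3544  0.0986] q [-0.71  0.23  1.6   0.    1.31 -0.62] F [ 0.44 -0.65 -6.91] rot [-0.   -0.02 -0.09] D [ 0.0015 -0.0036  0.0014] t 16.3
-0.12,0.06,-0.05,-0.0,-0.0,-0.01
```

View pics/o3.png

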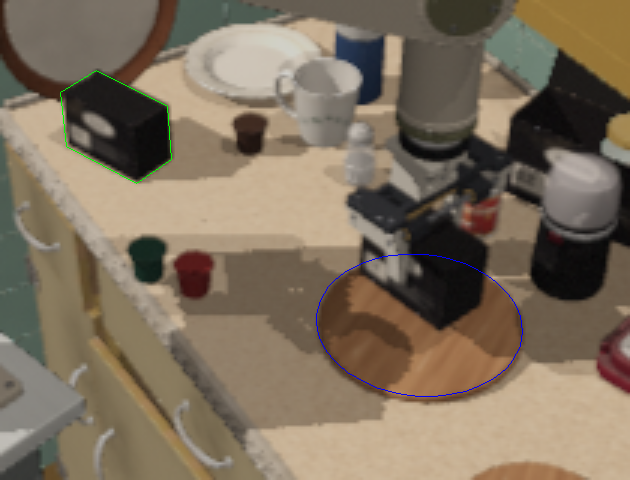

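The board circle (blue) and the left carton (green) both match the picture, and the held carton hangs upright over the board. Lowering it.

Request:
apply_moves --steps '[-0.06,0.03,0.15,0,0,0,60,-0.06,0.03,0.3,0,0,0,60,0,0,0.35,0,0,0,60,0,0,0.3,0,0,0,60,0,0,0.2,0,0,0,60,0,0,0.1,0,0,0,60,0,0,0.06,0,0,0,60,0,0,0.05,0,0,0,60,0,0,0.04,0,0,0,60,0,0,0.03,0,0,0,60,0,0,0,0,0,0,60,0,0,0,0,0,0,60]'

```text
t: 17.3
tool_pos: [0.4908, -0.359, 0.0516]
orientation: [2.322, 2.115, 0.0]
force: [-1.2, 0.1, -5.4]
opening: 0.0689
gripper_force: 40.0
```

Not yet in contact (still -5.4 N), so I lower about 1–1.5 mm more.

Request:
apply_moves --steps '[0,0,0.02,0,0,0,60,0,0,0.02,0,0,0,60,0,0,0.01,0,0,0,60,0,0,0,0,0,0,60,0,0,0,0,0,0,60]'

```text
t: 17.72
tool_pos: [0.4907, -0.3589, 0.0498]
orientation: [2.323, 2.115, 0.0]
force: [-0.4, -0.1, -6.0]
opening: 0.0685
gripper_force: 40.0
```

Request:
apply_moves --steps '[0,0,0.01,0,0,0,60,0,0,0.01,0,0,0,60,0,0,0.01,0,0,0,60,0,0,0,0,0,0,60,0,0,0,0,0,0,60]'

```text
t: 18.13
tool_pos: [0.4907, -0.3589, 0.0498]
orientation: [2.322, 2.115, -0.0]
force: [-5.9, 2.6, 3.2]
opening: 0.0688
gripper_force: 40.0
```

Now in contact (+3 N). Release slowly and retreat.

Request:
apply_moves --steps '[0,0,0,0,0,0,78,0,0,0,0,0,0,85,0,0,0,0,0,0,95,0,0,0,0,0,0,100,0,0,0,0,0,0,100,0,0,-0.3,0,0,0,100,0,0,-0.6,0,0,0,100,0,0,-0.8,0,0,0,100,0,0,-0.9,0,0,0,100,0,0,-0.9,0,0,0,100,0,0,-0.9,0,0,0,100,0,0,-0.9,0,0,0,100]'

```text
t: 19.13
tool_pos: [0.4906, -0.3588, 0.21]
orientation: [2.322, 2.115, 0.0]
force: [0.5, -0.3, -0.8]
opening: 0.0932
gripper_force: 0.0
```

Request:
apply_moves --steps '[0,0,-0.5,0,0,0,100,0,0,0,0,0,0,100,0,0,0,0,0,0,100]'

```text
t: 19.38
tool_pos: [0.4913, -0.3594, 0.2244]
orientation: [2.32, 2.113, 0.0]
force: [0.4, -0.1, -1.0]
opening: 0.0931
gripper_force: 0.0
```

```bash
python3 - <<'E'
from fit import *
S=eyes.read_camera("scene")[...,::-1].copy()
P=cv2.resize(S[110:270,150:360],None,fx=3,fy=3);b=(.491,-.358)
r=fit({"scene":mask(S,(185,155),60)},(.476,.156));print(r.x,r.fun)
for p in((.4755,.1555,.08),(.491,-.358,-.091)):
  A=[(x,y,z+(.014 if p[1]<0 else 0)) for x,y,z in corners(p)];h=cv2.convexHull(np.array([proj("scene",X) for X in A],np.float32))
  cv2.polylines(P,[np.int32((h+.5-[150,110])*3)],1,(0,255,0))
cv2.imwrite("pics/o4.png",P)
E
```

```text
[0.47866822 0.1582107  0.04097503] 0.056645881194617664
```

View pics/o4.png

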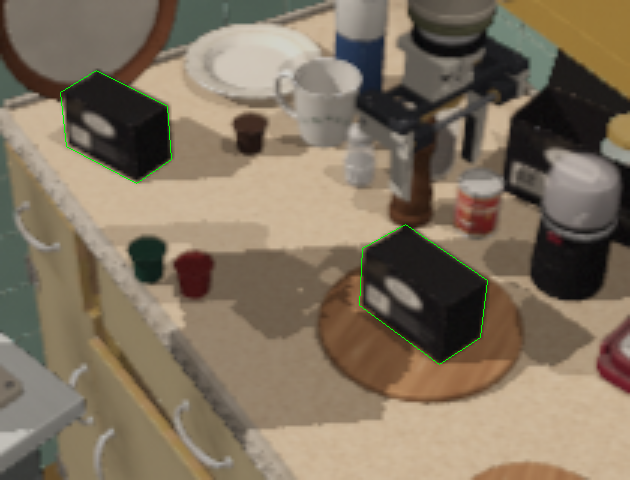

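Both cartons stand upright where they should: the heavy one in the middle of the board, the light one at its starting place. The gripper is clear, so I hand in.

```bash
python3 -c "
from plant import robot
print(robot.close_job())"
```

```text
the job is handed in; nothing more can be done
None
```

The job is handed in: the right carton was the heavier one (about 6.4 N against 1–2 N) and now stands upright in the middle of the large board, and the lighter left one is back upright where it started.

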